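# Set a left-aside saucepan to cook: lid home, handle in, over its burner

### The job

The saucepan was left off its burner with the lid ajar and the handle sticking out at the cook. First nudge the lid with the fingertips until it drops home on the pan; then, pushing only, slide the pan until it is centred over the right-hand front burner, with its handle turned to point straight out to the right, in line with the hob's front edge. Grip and lift nothing, keep the lid on, and leave the other things where they stand.

Things in the scene. Friction and masses are not known exactly. Their poses are not given: they have to be found in the camera images.
- saucepan: Loose bright metal saucepan, 75 mm high, about 0.95 kg, on the hob's flat grates (top z = 0). Body 156 mm in outer diameter up to 70 mm, then a pouring rim 172 mm in diameter (70 to 75 mm; inner diameter 148 mm). Origin: centre of its underside; z up; x points along its one long handle. Slides with ordinary friction.
- handle_end (a point): Outer end of the saucepan's handle, 239 mm from the pan's axis, 60 mm above its underside. The handle is a 15 mm steel tube along the pan's +x: its centre line leaves the wall 49 mm up, is 55 mm up at 98 mm from the axis and 60 mm up at 215 mm; then a flat hanging eye 28 mm wide.
- lid: The pan's loose metal lid, 0.26 kg: a flange 176 mm in diameter, 3 mm thick at the edge (domed to 13 mm in the middle), and under it a locating skirt, 142 mm in diameter and 10 mm deep, that fits inside the pan's mouth. Origin: centre of the flange's underside, z up. Home, the flange lies flat on the rim, 75 mm above the pan's underside.
- lid_knob (a point): Top of the lid's knob, 35 mm across, 39 mm above the flange's underside. At the start the lid is ajar: 8 to 12 mm off the pan's axis toward the pan's -y side (the robot's left front), where its skirt rests on the rim and its edge stands about 10 mm high (tilt about 5 degrees). Pushed back level toward the pan's axis, it drops home.
- burner (a point): Centre of the right-hand front burner, at the height of the grate tops (z = 0); fixed. Its frame has the world's axes: x ahead (away from the robot), y to the left; the hob's front edge runs along y.
- ninth_pan: Small oblong steel food container without lid, 176 x 108 x 65 mm, on the left-hand front burner near the hob's left edge. Bystander; origin: centre of its underside.
- pepper_mill: Turned wooden pepper mill, 58 mm across, 160 mm tall, standing on the grates behind and to the left of the saucepan. Bystander; origin: centre of its underside.
- tongs: Long steel kitchen tongs, 357 x 70 x 34 mm, lying on the left-hand front grate, along their own x. Bystander; origin: centre, at the underside.
- spice_jar: Clear spice jar with a red cap, 45 mm across, 106 mm tall, standing on the grates at the right, behind the saucepan. Bystander; origin: centre of its underside.
- timer: Round white mechanical kitchen timer, 68 mm across, 50 mm tall, on the bench right of the hob (bench top 16 mm below the grates). Bystander; origin: centre of its underside.

How it is judged (in metres and radians):
On the way, in this order (a step that is already met when the one before it is completed fails the run):
1. the lid has dropped home on the saucepan (z of lid in the frame of saucepan between 0.07 and 0.0775 m and horizontal distance between lid and saucepan below 0.007 m and angle between the z axis of lid and the z axis of saucepan, either way round below 0.03 rad), for 0.2 s.
2. the saucepan is centred over the right-hand front burner with its handle pointing right (horizontal distance between saucepan and burner below 0.02 m and angle between the x axis of saucepan and the y axis of burner, either way round below 0.26 rad and y of handle_end in the frame of burner below -0.15 m), for 0.2 s.
At the end, for the whole second after the job is handed in: The saucepan stands still and flat on the grates, its axis within 20 mm of the burner's centre, its handle pointing right within 15 degrees of the line of the hob's front edge; the lid lies flat on the rim with its skirt inside (within 7 mm of the pan's axis) (all of step 1 and all of step 2 and height (world z) of saucepan below 0.005 m and angle between saucepan's own z axis and vertical below 0.04 rad and linear speed of each of saucepan, lid below 0.01 m/s); the robot touches nothing.
It fails at once if the saucepan is lifted or tipped off the grates (height (world z) of saucepan above 0.012 m or angle between saucepan's own z axis and vertical above 0.15 rad).
It fails at once if the lid is lifted off or knocked off the saucepan (z of lid in the frame of saucepan above 0.1 m or z of lid in the frame of saucepan below 0.06 m or angle between the z axis of lid and the z axis of saucepan, either way round above 0.35 rad).
It fails at once if the saucepan or lid is gripped or shoved with more than 30 N (contact force between the fingers and saucepan above 30 N or contact force between the fingers and lid above 30 N).
It fails at once if another thing is moved more than 25 mm (distance of any of ninth_pan, pepper_mill, tongs, spice_jar, timer from where it was at the start of the episode above 0.025 m).
It also fails if it takes over 64 s, if anything falls off the work surface, if the arm or the gripper's body presses on something with over 40 N, if the wrist force passes 120 N, or if a joint passes its speed limit or range.

### The arm

A 6-joint arm with a two-finger parallel gripper is mounted at the origin on a cart in front of the work surface, level with it; the furniture and walls round the work are solid. World frame = base frame: x ahead of the robot, y to its left, z up, the work surface at z = 0. Lengths are in mm, angles in rad, forces in N, time in s.
With the tool pointing down it reaches from about 275 to 1000 mm from the base axis. Payload 8.4 kg.
Tool frame: the origin (TCP) lies at the centre of the arm's flange, where the gripper is bolted on; the fingertips stand 173 mm ahead of it and the grasp point (between the pads) lies 155 mm ahead of it; z points along the fingers, y is the direction in which the jaws open and shut (so a half turn about z gives the same grasp; the last joint's range is limited). The gripper opens to 85 mm and grips with 20 to 120 N. Pads are 22 mm wide; open, the fingers measure 114 mm over their backs; the gripper's body (76 mm by 85 mm) begins 54 mm behind the grasp point. The pads swing forward as they close: fully open they stand 13 mm farther back than shut.
Start: joints at [-1.302, 0.353, 1.633, -0, 1.155, -0.002], TCP at [167.188, -602.227, 404.681] pointing down, gripper open.
Joint ranges: [-2.63, 2.63], [-0.92, 2.1], [0.06, 2.66], [-1.3, 4.44], [0, 2.69], [-3.02, 3.02]. Speed limits (rad/s): [2.22, 2.22, 2.79, 3.14, 3.14, 3.14].

### API

Orientations are given as [roll, pitch, yaw] about the fixed x, y, z axes, in that order (R = Rz(yaw) Ry(pitch) Rx(roll)).
In Python, from rig import sense, grab_frame, camera_model, sign_off gives the robot as it stands. The module is installed in compiled form; this text tells all that it offers.
- The arm moves only by the tool step_arm, never from a script. Its argument "commands" is a list of rows, each a list of 3 entries, a list of its own where there are three numbers: the shift along the tool's x, y, z in mm, then the turn about the tool's z in rad, then the opening, from 0 (shut) to 1 (fully open). A call has 1 to 20 rows; each row shifts and turns the pose as measured when the row begins, along the tool's axes as they then stand; what a row does not reach is not made up. A row lasts 1/8 s, in which the tool goes at most 62.5 mm and 10.7 degrees, less where a joint would pass 70% of its speed; a pose out of reach is approached as far as the arm can. A call with a gripper value outside its range is refused whole. The fingers move at their own pace and stop on an object; "force" is the grip in N (left out, the last holds). Time passes only in rows, so rows that do not move let the fingers close. It gives the time, the measured TCP pose, the force and the opening at its end, in the units of the state.
- sense(): the state, without advancing time (a new reading comes with each control period).
- grab_frame(name): name is "scene" or "top" or "wrist"; returns the picture (384x512x3 uint8, blue, green, red); there is no depth.
- camera_model(name): a dict with "fx", "fy", "cx", "cy" (pixels), "R" (3x3) and "t" (3): a world point X has camera coordinates R X + t. Camera axes: x right, y down, z forward; pixel columns grow to the right and rows downward; lengths in mm; the calibration is good to about 2 mm. The wrist camera is an equidistant fisheye: a pixel r from the principal point sees the ray r / f radians off the axis. A picture is of the moment at which its call begins: read the wrist's pose just before it. camera_model takes no time and is no camera call; for the wrist camera it gives the pose at the moment of the call.
- sign_off(): hands the job in, once; it reports no verdict.
The state is a dict: "clock": time; "qpos": joint angles; "qvel": joint speeds; "joint_efforts": joint torques, N m; "eef_pos": TCP position; "tcp_rot": TCP orientation; "contact_force": force on the tool from outside, world axes, zero at the start; "wrist_torque": the same for the moment, N m; "opening": opening from 0.0 (shut) to 1.0 (fully open).
Only numpy, scipy, OpenCV 4.12 (cv2) and the standard library are available. Lean on these libraries where they do the work, as an engineer would, in place of code of your own. Each camera call takes 0.05 s, during which the arm holds its last target. There are 200 camera calls.

## Working session

There is one attempt and no reset: what is moved stays moved. The work goes in short steps, Python scripts to look and compute and a tool call to move; the robot and the scene stay as the last step left them, time stands still between calls to the robot, and variables do not carry over. Pictures are saved under pics/ and viewed, about 8 in all and at most 12, crops included, and the job is handed in when it is done.

Besides the shell and the picture viewer there is one more tool, called after ">>>" by a JSON object that holds its "name" and its "arguments", one argument or row to a line. step_arm: Moves the arm, as the interface text tells. Its arguments: {"type":"object","properties":{"commands":{"type":"array","items":{"type":"array"}},"force":{"type":"number"}},"required":["commands"]}

```bash
mkdir -p pics
python3 - <<'E'
from rig import *
import cv2
for n in("scene","top"):
    f=grab_frame(n); cv2.imwrite(f"pics/{n}0.png",f)
    m=camera_model(n); print(n,{k:(v if isinstance(v,(int,float)) else [list(map(lambda a:round(float(a),4),r)) if hasattr(r,'__len__') else round(float(r),2) for r in v]) for k,v in m.items()})
s=sense(); print(s)
E
```

```text
scene {'fx': 414.3689834378891, 'fy': 414.3689834378891, 'cx': 255.50448970059696, 'cy': 183.9967986093643, 'R': [[0.8931, -0.4497, -0.0122], [-0.2323, -0.4377, -0.8686], [0.3852, 0.7786, -0.4954]], 't': [-503.51, 194.05, 1469.64]}
top {'fx': 384.6110324377136, 'fy': 384.6110324377136, 'cx': 256.5651959223144, 'cy': 185.6068039589932, 'R': [[0.0289, -0.9995, 0.0125], [-0.9819, -0.0308, -0.1871], [0.1874, -0.0069, -0.9823]], 't': [-78.49, 542.93, 1263.01]}
{'clock': 0.1, 'qpos': array([-1.30240290e+00,  3.53587366e-01,  1.63404922e+00, -1.36076536e-05,
        1.15519464e+00, -2.39965476e-03]), 'qvel': array([ 0.00039498, -0.00289547, -0.00092863, -0.00063549, -0.00065423,
        0.00042766]), 'joint_efforts': array([-6.62423963e-05, -6.06357193e+01, -3.42819786e+01,  1.78893691e-05,
        3.91371883e-03,  3.08632889e-05]), 'eef_pos': array([ 167.12860102, -602.02715758,  404.03583435]), 'tcp_rot': array([-3.14035405e+00,  9.47026973e-06,  2.70798586e-01]), 'contact_force': array([-0.13796244, -0.25767409, -0.23115837]), 'wrist_torque': array([0.03793679, 0.06020648, 0.01110645]), 'opening': 0.9998659098512869}
```

View pics/top0.png

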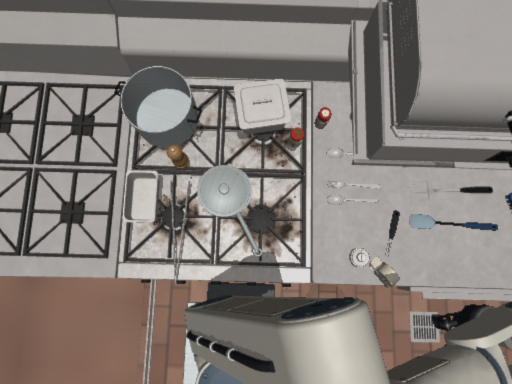

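View pics/scene0.png

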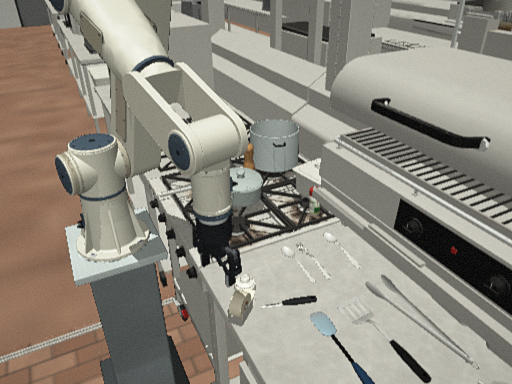

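The top view shows the pan at about (224,192) with its handle end at about (257,253). The right front burner is at about (261,219), the mill at (177,155), the tongs at x≈180 and the jar at (297,135). I'll enlarge it next.

```bash
python3 - <<'E'
import cv2
f=cv2.imread("pics/top0.png")[140:275,150:310]
f=cv2.resize(f,None,fx=5,fy=5,interpolation=cv2.INTER_CUBIC)[:600]
f=cv2.imread("pics/top0.png")[140:260,150:310]
cv2.imwrite("pics/top0c.png",cv2.resize(f,(800,600),interpolation=cv2.INTER_CUBIC))
E
cat > h.py <<'E'
import numpy as np, cv2
from rig import *
def unproj(u,v,z,n="top"):
    m=camera_model(n);R=np.array(m["R"]);t=np.array(m["t"])
    d=R.T@np.array([(u-m["cx"])/m["fx"],(v-m["cy"])/m["fy"],1]);c=-R.T@t
    return (c+d*(z-c[2])/d[2]).round(1)
def proj(X,n="top"):
    m=camera_model(n);p=np.array(m["R"])@np.array(X,float)+np.array(m["t"])
    return np.array([m["fx"]*p[0]/p[2]+m["cx"],m["fy"]*p[1]/p[2]+m["cy"]]).round(1)
E
```

```text
(no output)
```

View pics/top0c.png

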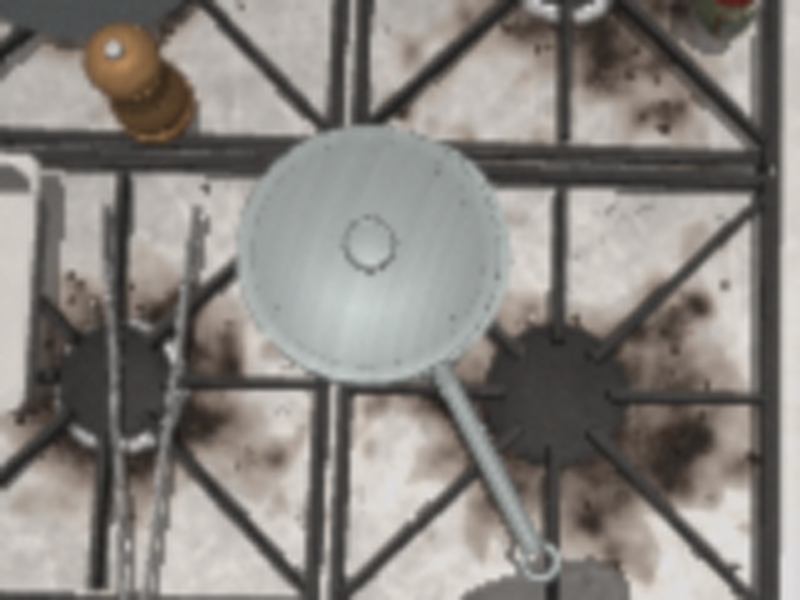

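The crop shows the lid's outline spanning 238–510 × 125–383 and the knob top at (370,242). The handle eye is at (539,560), and the grate bars cross over the burner at (556,393).

Run:
```python
from h import *
c=lambda x,y:(150+x/5,140+y/5)
print("burner",unproj(*c(556,393),0))
e=unproj(*c(539,560),60);print("eye end-ish(center of eye?)",e)
print("handle mid",unproj(*c(445,370),55.5), unproj(*c(490,465),57))
print("knob",unproj(*c(370,242),114))
print("flange ctr z80",unproj(*c(374,254),80))
for n,p,z in [("jar",(297,131),106),("jar base",(297,145),0),("mill top",(173,149),160),("mill base",(182,165),0),("tongs",(172,180),20),("tongs r",(188,183),20),("tongs r2",(183,235),20),("ninth r",(158,180),65),("timer",(360,257),34),("tongs end",(177,275),20)]:
  print(n,unproj(*p,z))
# render check
def ang(a): return np.array([np.cos(a),np.sin(a)])
```

```text
burner [438.  -82.1   0. ]
eye end-ish(center of eye?) [321.4 -72.5  60. ]
handle mid [445.4  -5.9  55.5] [382.8 -38.2  57. ]
knob [520.6  43.7 114. ]
flange ctr z80 [518.7  43.4  80. ]
jar [ 726.2 -192.5  106. ]
jar base [ 709.6 -205.     0. ]
mill top [634.5 207.8 160. ]
mill base [621.7 206.8   0. ]
tongs [561.8 234.3  20. ]
tongs r [552.9 177.7  20. ]
tongs r2 [371.8 183.5  20. ]
ninth r [551.4 271.7  65. ]
timer [ 315.4 -416.5   34. ]
tongs end [238.5 194.9  20. ]
```

>>> {"name": "step_arm", "arguments": {
  "commands": [
    [[0,0,0],-0.11,0],
    [[0,0,0],-0.11,0],
    [[43,-37,0],0,0],
    [[43,-37,0],0,0],
    [[43,-37,0],0,0],
    [[43,-37,0],0,0],
    [[43,-37,0],0,0],
    [[43,-37,0],0,0],
    [[43,-37,0],0,0],
    [[43,-37,0],0,0],
    [[43,-37,0],0,0],
    [[43,-37,0],0,0],
    [[43,-37,0],0,0],
    [[43,-37,0],0,0],
    [[0,0,0],0,0]
  ],
  "force": 20
}}

```text
clock: 1.98
eef_pos: [413.8, 54.6, 403.5]
tcp_rot: [-3.139, -0.004, 0.496]
contact_force: [0.1, -0.3, 0.5]
opening: 0.002
```

```bash
cat >> h.py <<'E'
def plan(x,y,z,yaw=None):
    "remaining tool-axis shift to world TCP target"
    s=sense();R=cv2.Rodrigues(np.zeros(3))[0]
    from scipy.spatial.transform import Rotation as Ro
    R=Ro.from_euler("xyz",s["tcp_rot"]).as_matrix()
    print("t",s["clock"],"pos",s["eef_pos"].round(1),"rot",s["tcp_rot"].round(3),"F",s["contact_force"].round(1),"op",round(s["opening"],2),"shift",(R.T@(np.array([x,y,z])-s["eef_pos"])).round(1),"turn",None if yaw is None else round(s["tcp_rot"][2]-yaw,3))
E
python3 -c "
from h import *
plan(455,155,300,0.49)"
```

```text
t 1.975 pos [413.8  54.6 403.5] rot [-3.139 -0.004  0.496] F [ 0.1 -0.3  0.5] op 0.0 shift [ 83.6 -68.4 104. ] turn 0.006
```

>>> {"name": "step_arm", "arguments": {
  "commands": [
    [[42,-34,0],0,0],
    [[42,-34,0],0,0],
    [[0,0,0],0,0],
    [[0,0,50],0,0],
    [[0,0,50],0,0],
    [[0,0,46],0,0],
    [[0,0,0],0,0]
  ]
}}

```text
clock: 2.85
eef_pos: [455.1, 151.2, 254.6]
tcp_rot: [3.141, -0.001, 0.494]
contact_force: [-0.9, 0.4, 0.2]
opening: -0.004
```

Run:
```python
from h import *
plan(455,155,254,0.493)
f=grab_frame("top");g=grab_frame("wrist");m=grab_frame("scene")
cv2.imwrite("pics/a.png",np.hstack([cv2.resize(f[120:270,140:310],(400,353),interpolation=2),cv2.resize(m[140:250,180:330],(400,353)[:2],interpolation=2)]))
```

```text
t 2.85 pos [455.1 151.2 254.6] rot [ 3.141e+00 -1.000e-03  4.940e-01] F [-0.9  0.4  0.2] op -0.0 shift [ 1.7 -3.4  0.6] turn 0.001
```

View pics/a.png

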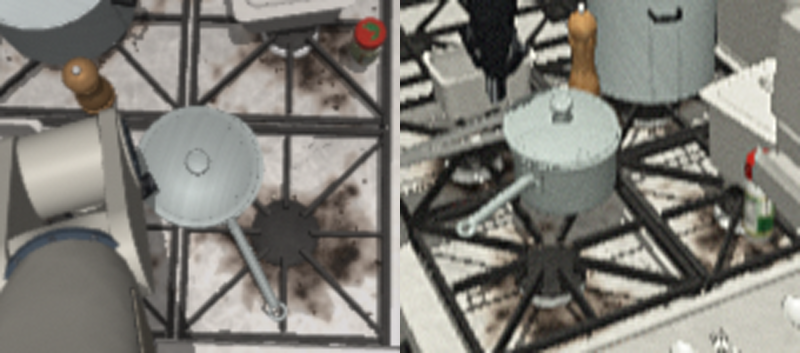

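>>> {"name": "step_arm", "arguments": {
  "commands": [
    [[3,8,0],0,0],
    [[0,6,0],0,0],
    [[0,3,0],0,0]
  ]
}}

```text
clock: 3.38
eef_pos: [470.6, 138.2, 262.9]
tcp_rot: [3.138, -0.018, 0.494]
contact_force: [-0.2, 0.6, 0.0]
opening: 0.003
```

>>> {"name": "step_arm", "arguments": {
  "commands": [
    [[0,3,0],0,0],
    [[0,2,0],0,0]
  ]
}}

```text
clock: 3.62
eef_pos: [473.3, 133.4, 263.4]
tcp_rot: [3.138, -0.018, 0.494]
contact_force: [-1.0, 0.3, -0.0]
opening: 0.002
```

>>> {"name": "step_arm", "arguments": {
  "commands": [
    [[0,2,0],0,0],
    [[0,2,0],0,0]
  ]
}}

```text
clock: 3.88
eef_pos: [475.0, 129.7, 263.2]
tcp_rot: [3.139, -0.017, 0.494]
contact_force: [-0.1, 1.8, -0.3]
opening: 0.002
```

>>> {"name": "step_arm", "arguments": {
  "commands": [
    [[0,2,0],0,0],
    [[0,2,0],0,0]
  ]
}}

```text
clock: 4.12
eef_pos: [476.9, 126.0, 263.0]
tcp_rot: [3.139, -0.017, 0.494]
contact_force: [0.3, -0.3, -0.5]
opening: 0.003
```

```bash
python3 -c "
from h import *
print(sense()['qpos'].round(3),sense()['joint_efforts'].round(1))
plan(477,126,254,0.493)"
```

```text
[2.550e-01 3.410e-01 2.035e+00 2.000e-03 7.480e-01 1.330e+00] [  0.3 -49.5 -24.    0.   -0.1   0.1]
t 4.125 pos [476.9 126.  263. ] rot [ 3.139 -0.017  0.494] F [ 0.3 -0.3 -0.5] op 0.0 shift [-0.1  0.1  9. ] turn 0.001
```

Run:
```python
from h import *
f=grab_frame("top");m=grab_frame("scene")
cv2.imwrite("pics/b.png",np.hstack([cv2.resize(f[155:225,185:265],(400,350),interpolation=2),cv2.resize(m[160:220,205:275],(400,350),interpolation=2)]))
plan(477,126,254,0.493)
```

```text
t 4.225 pos [477.  126.  263.1] rot [ 3.139 -0.017  0.494] F [ 0.2 -0.  -0.4] op -0.0 shift [-0.1 -0.   9.1] turn 0.001
```

View pics/b.png

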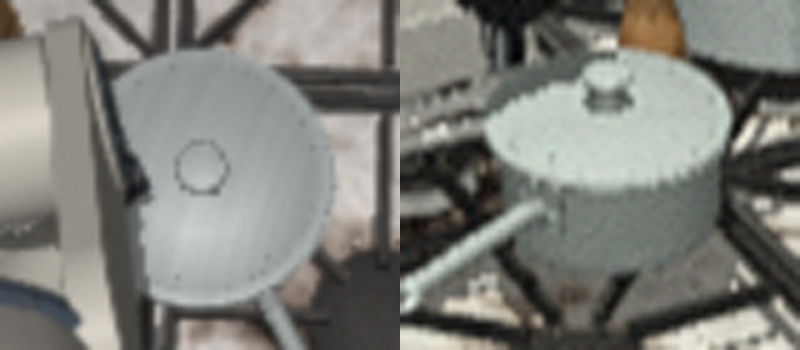

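Run:
```python
from h import *
print("knob from top view",unproj(225.4,188.2,114), "scene",unproj(241.6,172.7,114,"scene"))
from scipy.spatial.transform import Rotation as Ro
a=np.linspace(0,2*np.pi,361)
xh=np.array([-.881,-.473,0]);yh=np.array([.473,-.881,0])
for nm,off,tilt,z in [("home",0,0,75),("ajar10",-10,5,80),("ajar6",-6,5,80)]:
    # tilt: -y side up: rotate about pan x axis by negative angle
    R=Ro.from_rotvec(-np.radians(tilt)*xh).as_matrix()
    c=np.array([521,35,z])+off*yh
    P=[c+R@np.array([88*np.cos(t),88*np.sin(t),0]) for t in a]
    for cam in("scene","top"):
        p=np.array([proj(q,cam) for q in P]); 
        print(nm,cam,"L",p[p[:,0].argmin()],"R",p[p[:,0].argmax()],"T",p[p[:,1].argmin()],"B",p[p[:,1].argmax()],"knob",proj(c+R@[0,0,39],cam))
```

```text
knob from top view [521.4  39.2 114. ] scene [524.3  41.5 114. ]
home scene L [219.8 182.5] R [263.8 182.5] T [244.3 171.8] B [239.8 193.5] knob [241.5 173.6]
home top L [201.1 189.2] R [253.7 192.2] T [228.6 164.9] B [225.4 216.7] knob [226.7 188.4]
ajar10 scene L [217.8 179.2] R [261.7 182. ] T [240.6 169.2] B [238.9 192.6] knob [240.2 172.1]
ajar10 top L [197.9 191.7] R [251.  193.2] T [225.8 166.1] B [223.9 217.8] knob [224.8 189. ]
ajar6 scene L [218.5 180.1] R [262.5 182.4] T [240.2 169.4] B [239.7 192.9] knob [241.  172.3]
ajar6 top L [199.  191.2] R [252.1 191.7] T [226.9 165.6] B [223.6 217.2] knob [225.9 188.5]
```

>>> {"name": "step_arm", "arguments": {
  "commands": [
    [[0,-12,0],0,0],
    [[0,-12,0],0,0],
    [[0,0,5],0,0],
    [[0,0,4],0,0],
    [[0,0,0],0,0]
  ]
}}

```text
clock: 4.85
eef_pos: [464.6, 149.2, 253.3]
tcp_rot: [3.139, -0.017, 0.495]
contact_force: [0.0, -0.2, -0.4]
opening: 0.001
```

Run:
```python
from h import *
f=grab_frame("top");m=grab_frame("scene");cv2.imwrite("pics/top_c.png",f);cv2.imwrite("pics/scene_c.png",m)
plan(477,126,253,0.493)
cv2.imwrite("pics/c.png",np.hstack([cv2.resize(f[155:225,185:265],(400,350),interpolation=2),cv2.resize(m[160:220,205:275],(400,350),interpolation=2)]))
```

```text
t 4.95 pos [464.8 149.1 253.6] rot [ 3.139 -0.017  0.495] F [ 0.3 -0.4 -0.3] op -0.0 shift [-0.2 26.1  0.6] turn 0.002
```

View pics/c.png

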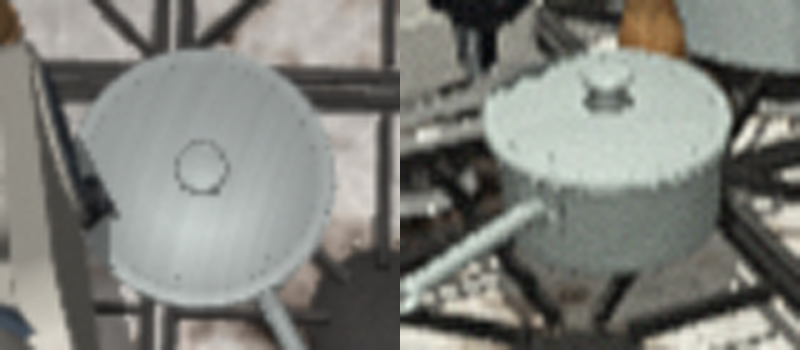

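The knob is now at top pixel (225.4,188.2), 4–5 mm to the right of where it was. The lid's left edge sits about 1.5 px lower than before, but that doesn't settle whether it's home. I'll push again at the right height and watch the force.

>>> {"name": "step_arm", "arguments": {
  "commands": [
    [[0,9,0],0,0],
    [[0,6,0],0,0],
    [[0,3,0],0,0],
    [[0,2,0],0,0]
  ]
}}

```text
clock: 5.45
eef_pos: [475.3, 129.7, 253.9]
tcp_rot: [3.138, -0.018, 0.494]
contact_force: [0.4, 0.1, -0.0]
opening: 0.001
```

>>> {"name": "step_arm", "arguments": {
  "commands": [
    [[0,2,0],0,0],
    [[0,2,0],0,0]
  ]
}}

```text
clock: 5.7
eef_pos: [477.4, 125.9, 253.9]
tcp_rot: [3.138, -0.018, 0.493]
contact_force: [-0.4, -0.3, -0.3]
opening: 0.002
```

>>> {"name": "step_arm", "arguments": {
  "commands": [
    [[0,2,0],0,0],
    [[0,2,0],0,0]
  ]
}}

```text
clock: 5.95
eef_pos: [479.3, 122.3, 254.0]
tcp_rot: [3.138, -0.018, 0.494]
contact_force: [0.4, 0.5, 0.2]
opening: 0.001
```

>>> {"name": "step_arm", "arguments": {
  "commands": [
    [[0,2,0],0,0],
    [[0,2,0],0,0],
    [[0,2,0],0,0]
  ]
}}

```text
clock: 6.32
eef_pos: [482.4, 116.7, 254.0]
tcp_rot: [3.138, -0.018, 0.494]
contact_force: [-0.2, 0.0, -0.5]
opening: -0.001
```

Run:
```python
from h import *
plan(477,126,253,0.493)
f=grab_frame("top");m=grab_frame("scene")
for n,a,b,(x,y) in(("top",cv2.imread("pics/top_c.png"),f,(225,188)),("scene",cv2.imread("pics/scene_c.png"),m,(242,175)),("top0",cv2.imread("pics/top0.png"),f,(224,188))):
    T=a[y-8:y+9,x-8:x+9]
    r=cv2.matchTemplate(b[y-14:y+15,x-14:x+15],T,cv2.TM_CCOEFF_NORMED);print(n,np.unravel_index(r.argmax(),r.shape),r.max())
# wrist view rendered side
g=grab_frame("wrist");cv2.imwrite("pics/w.png",cv2.resize(g,(640,480)))
```

```text
t 6.325 pos [482.4 116.7 254. ] rot [ 3.138 -0.018  0.494] F [-0.2  0.  -0.5] op -0.0 shift [ -0.3 -10.7   0.9] turn 0.001
top (np.int64(6), np.int64(6)) 0.5665092
scene (np.int64(7), np.int64(6)) 0.7000396
top0 (np.int64(6), np.int64(8)) 0.6047234
```

View pics/w.png

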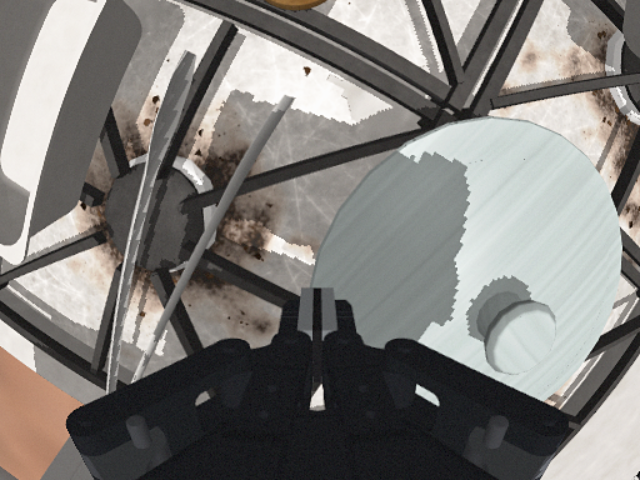

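The wrist view shows the shut fingertips overlapping the lid's left edge with no contact force, so the edge has dropped below the tips and the lid is home. Next I'll move to the left side of the handle.

>>> {"name": "step_arm", "arguments": {
  "commands": [
    [[0,-10,-20],0,0],
    [[-5,0,-20],0,0],
    [[-45,14,0],0,0],
    [[-45,14,0],0,0],
    [[-45,14,0],0,0],
    [[-44,14,0],0,0],
    [[0,0,0],0,0],
    [[0,0,0],0,0]
  ]
}}

```text
clock: 7.48
eef_pos: [338.2, -13.6, 292.1]
tcp_rot: [3.137, -0.021, 0.495]
contact_force: [-0.6, 0.4, 0.4]
opening: -0.001
```

```bash
python3 -c "
from h import *
plan(342,-11,205,0.493)"
```

```text
t 7.475 pos [338.2 -13.6 292.1] rot [ 3.137 -0.021  0.495] F [-0.6  0.4  0.4] op -0.0 shift [ 2.7 -0.9 87.2] turn 0.002
```

>>> {"name": "step_arm", "arguments": {
  "commands": [
    [[2,-2,25],0,0],
    [[0,0,25],0,0],
    [[0,0,25],0,0],
    [[0,0,10],0,0],
    [[0,0,0],0,0],
    [[0,5,0],0,0],
    [[0,5,0],0,0],
    [[0,4,0],0,0],
    [[0,4,0],0,0]
  ]
}}

```text
clock: 8.6
eef_pos: [357.0, -24.3, 207.9]
tcp_rot: [3.132, -0.03, 0.5]
contact_force: [0.5, -0.0, -0.3]
opening: -0.001
```

>>> {"name": "step_arm", "arguments": {
  "commands": [
    [[0,4,0],0,0],
    [[0,4,0],-0.02,0],
    [[0,4,0],-0.02,0],
    [[0,4,0],-0.02,0]
  ]
}}

```text
clock: 9.1
eef_pos: [364.6, -39.3, 208.0]
tcp_rot: [3.131, -0.028, 0.563]
contact_force: [-0.2, 2.4, 0.0]
opening: -0.001
```

>>> {"name": "step_arm", "arguments": {
  "commands": [
    [[0,6,0],-0.03,0],
    [[0,7,0],-0.037,0],
    [[0,7,0],-0.037,0],
    [[0,7,0],-0.037,0],
    [[0,7,0],-0.037,0],
    [[0,7,0],-0.037,0],
    [[0,7,0],-0.037,0],
    [[0,7,0],-0.037,0]
  ]
}}

```text
clock: 10.1
eef_pos: [399.3, -83.4, 207.9]
tcp_rot: [3.128, -0.021, 0.869]
contact_force: [-1.9, 0.8, 0.4]
opening: -0.0
```

Run:
```python
from h import *
plan(499,-143,205,1.57)
f=grab_frame("top");cv2.imwrite("pics/top_d.png",f);cv2.imwrite("pics/d.png",cv2.resize(f[145:265,160:320],(800,600),interpolation=2))
```

```text
t 10.1 pos [399.3 -83.4 207.9] rot [ 3.128 -0.021  0.869] F [-1.9  0.8  0.4] op -0.0 shift [ 18.8 114.5   4.9] turn -0.701
```

View pics/d.png

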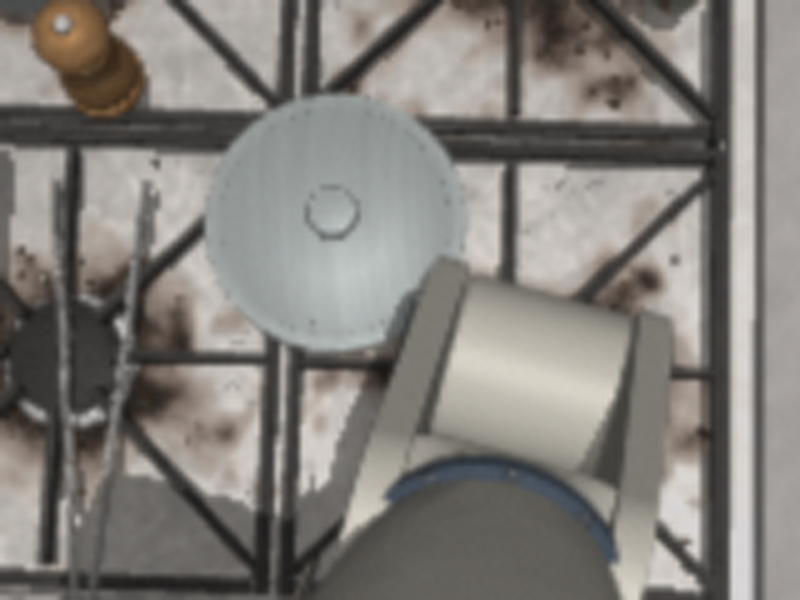

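The pan has turned almost in place, with the knob now at pixel (226.4,187.4). I'll continue the arc.

>>> {"name": "step_arm", "arguments": {
  "commands": [
    [[0,7,0],-0.037,0],
    [[0,7,0],-0.037,0],
    [[0,7,0],-0.037,0],
    [[0,7,0],-0.037,0],
    [[0,7,0],-0.037,0],
    [[0,7,0],-0.037,0],
    [[0,7,0],-0.037,0],
    [[0,7,0],-0.037,0],
    [[0,7,0],-0.037,0],
    [[0,7,0],-0.037,0],
    [[0,7,0],-0.037,0],
    [[0,7,0],-0.037,0],
    [[0,7,0],-0.037,0],
    [[0,7,0],-0.037,0],
    [[0,7,0],-0.037,0],
    [[0,7,0],-0.037,0],
    [[0,7,0],-0.037,0],
    [[0,7,0],-0.037,0]
  ]
}}

```text
clock: 12.4
eef_pos: [514.7, -131.5, 207.6]
tcp_rot: [3.129, -0.008, 1.565]
contact_force: [-1.7, -1.0, -0.5]
opening: 0.0
```

>>> {"name": "step_arm", "arguments": {
  "commands": [
    [[0,-12,0],0,0],
    [[0,-8,-20],0,0],
    [[0,0,-60],0,0],
    [[0,0,-60],0,0],
    [[-40,-20,-10],0,0],
    [[-50,-20,0],0,0],
    [[-50,-20,0],0,0],
    [[-50,-20,0],0,0]
  ]
}}

```text
clock: 13.4
eef_pos: [406.3, -322.8, 359.7]
tcp_rot: [3.126, -0.007, 1.571]
contact_force: [0.2, -0.2, 1.0]
opening: -0.004
```

Run:
```python
from h import *
plan(600,120,360,0.9)
f=grab_frame("top");cv2.imwrite("pics/top_e.png",f);cv2.imwrite("pics/e.png",cv2.resize(f[145:265,180:340],(800,600),interpolation=2))
```

```text
t 13.4 pos [ 406.3 -322.8  359.7] rot [ 3.126 -0.007  1.571] F [ 0.2 -0.2  1. ] op -0.0 shift [442.8 193.7   5.9] turn 0.671
```

View pics/e.png

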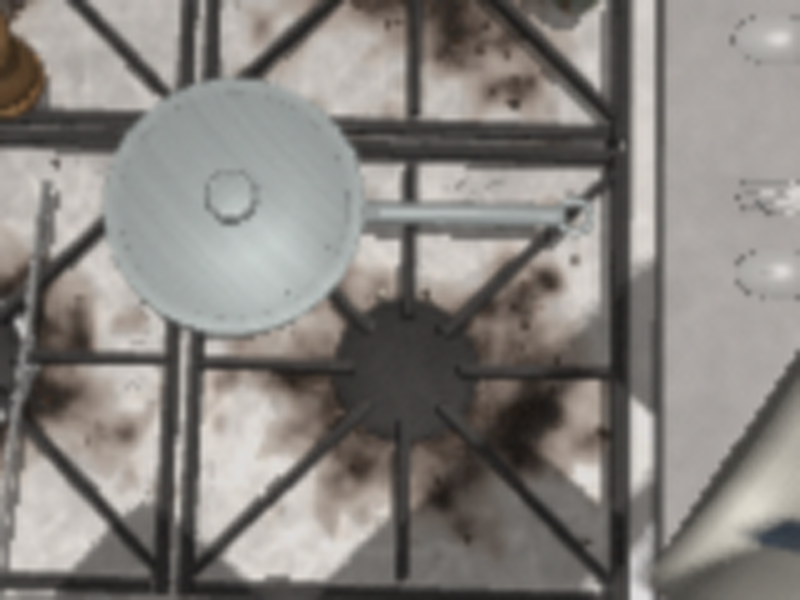

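The handle now points almost straight right: it leaves the pan at (370,212) and the eye is at (577,217). The lid is on, with its outline at 104–362 × 78–333 and the knob at (231,195). The burner is at (406,370).

Run:
```python
from h import *
c=lambda x,y:(180+x/5,145+y/5)
print("flange",unproj(*c(233,205),77),"knob",unproj(*c(231,195),114),"eye",unproj(*c(577,217),60),"h",unproj(*c(375,212),55),"burner",unproj(*c(406,368),0))
```

```text
flange [535.7  38.3  77. ] knob [535.4  37.2 114. ] eye [ 537.9 -194.2   60. ] h [538.  -56.9  55. ] burner [438.  -82.1   0. ]
```

>>> {"name": "step_arm", "arguments": {
  "commands": [
    [[0,0,0],0.175,1],
    [[0,0,0],0.175,1],
    [[0,0,0],0.175,1],
    [[0,0,0],0.175,1],
    [[0,0,0],0.175,1],
    [[0,0,0],0.175,1],
    [[0,0,0],0.175,1],
    [[0,0,0],0.175,1],
    [[0,0,0],0.17,1],
    [[0,0,0],0,1]
  ]
}}

```text
clock: 14.7
eef_pos: [396.2, -324.8, 357.5]
tcp_rot: [-3.134, -0.013, -0.058]
contact_force: [0.5, -0.5, 0.6]
opening: 0.998
```

```bash
python3 -c "
from h import *
plan(645,35,360,0)"
```

```text
t 14.7 pos [ 396.2 -324.8  357.5] rot [-3.134 -0.013 -0.058] F [ 0.5 -0.5  0.6] op 1.0 shift [ 227.6 -373.6    3.3] turn -0.058
```

>>> {"name": "step_arm", "arguments": {
  "commands": [
    [[0,0,0],-0.055,1],
    [[0,0,0],0,1],
    [[25,-36,0],0,1],
    [[25,-36,0],0,1],
    [[25,-36,0],0,1],
    [[25,-36,0],0,1],
    [[25,-36,0],0,1],
    [[25,-36,0],0,1],
    [[25,-36,0],0,1],
    [[25,-36,0],0,1],
    [[25,-36,0],0,1],
    [[25,-36,0],0,1],
    [[0,0,0],0,1]
  ]
}}

```text
clock: 16.32
eef_pos: [647.3, 50.4, 362.9]
tcp_rot: [-3.135, -0.016, 0.018]
contact_force: [0.6, 0.8, -0.3]
opening: 0.998
```

```bash
python3 -c "
from h import *
plan(645,35,212,0)"
```

```text
t 16.325 pos [647.3  50.4 362.9] rot [-3.135 -0.016  0.018] F [ 0.6  0.8 -0.3] op 1.0 shift [ -4.9  16.2 150.7] turn 0.018
```

>>> {"name": "step_arm", "arguments": {
  "commands": [
    [[0,16,0],0.018,1],
    [[0,0,50],0,1],
    [[0,0,50],0,1],
    [[0,0,45],0,1],
    [[0,0,0],0,1],
    [[0,0,0],0,1]
  ]
}}

```text
clock: 17.08
eef_pos: [647.9, 24.7, 217.5]
tcp_rot: [-3.137, -0.018, -0.007]
contact_force: [0.6, 0.6, 0.1]
opening: 1.004
```

```bash
python3 -c "
from h import *
plan(645,35,212,0)"
```

```text
t 17.075 pos [647.9  24.7 217.5] rot [-3.137 -0.018 -0.007] F [0.6 0.6 0.1] op 1.0 shift [ -3.1 -10.3   5.5] turn -0.007
```

>>> {"name": "step_arm", "arguments": {
  "commands": [
    [[0,-8,5],-0.007,1],
    [[0,0,0],0,1],
    [[-8,0,0],0,1],
    [[-6,0,0],0,1],
    [[-4,0,0],0,1],
    [[-4,0,0],0,1]
  ]
}}

```text
clock: 17.82
eef_pos: [626.1, 33.0, 217.2]
tcp_rot: [-3.137, -0.025, 0.001]
contact_force: [-1.0, -0.2, -0.8]
opening: 0.999
```

>>> {"name": "step_arm", "arguments": {
  "commands": [
    [[-4,0,0],0,1],
    [[-4,0,0],0,1],
    [[-4,0,0],0,1]
  ]
}}

```text
clock: 18.2
eef_pos: [614.8, 33.4, 217.3]
tcp_rot: [-3.136, -0.03, 0.0]
contact_force: [4.6, 1.8, -2.4]
opening: 1.002
```

>>> {"name": "step_arm", "arguments": {
  "commands": [
    [[-7,0,0],0,1],
    [[-7,0,0],0,1],
    [[-7,0,0],0,1],
    [[-7,0,0],0,1],
    [[-7,0,0],0,1],
    [[-7,0,0],0,1],
    [[-7,0,0],0,1],
    [[-7,0,0],0,1],
    [[-7,0,0],0,1],
    [[-7,0,0],0,1]
  ]
}}

```text
clock: 19.45
eef_pos: [545.6, 32.3, 217.2]
tcp_rot: [-3.138, -0.045, 0.003]
contact_force: [5.1, 0.5, -2.1]
opening: 1.003
```

Run:
```python
from h import *
plan(523,33,212,0)
f=grab_frame("top");m=grab_frame("scene")
cv2.imwrite("pics/f.png",np.hstack([cv2.resize(f[160:270,180:310],(414,350),interpolation=2),cv2.resize(m[150:240,190:290],(386,350),interpolation=2)]))
```

```text
t 19.45 pos [545.6  32.3 217.2] rot [-3.138e+00 -4.500e-02  3.000e-03] F [ 5.1  0.5 -2.1] op 1.0 shift [-22.8  -0.8   4.2] turn 0.003
```

View pics/f.png

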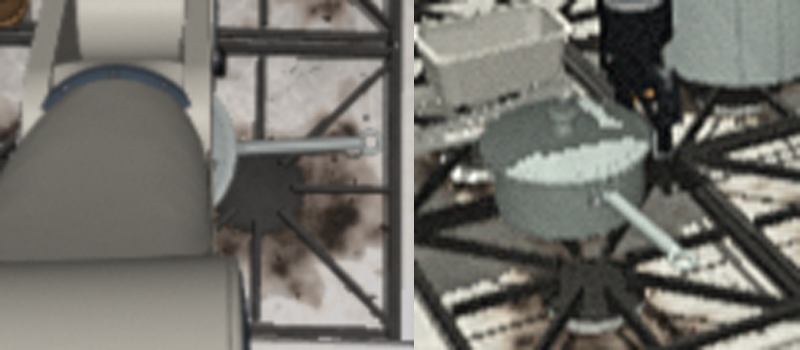

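The lid is still on in the scene view. In the top view the handle runs from (254.4,206.8) to the eye at (295.5,204.0), so it has turned a few degrees.

Run:
```python
from h import *
a=unproj(254.4,206.8,55);b=unproj(295.5,204,60)
d=(a-b)[:2];d/=np.linalg.norm(d);print(a,b,np.degrees(np.arctan2(*-d[::-1])),"pan",b[:2]+225*d)
```

```text
[471.4 -56.9  55. ] [ 484.5 -195.    60. ] -84.58120552648889 pan [463.25215247  28.99448425]
```

>>> {"name": "step_arm", "arguments": {
  "commands": [
    [[-7,0,0],0,1],
    [[-7,0,0],0,1],
    [[-6,0,0],0,1],
    [[-5,0,0],0,1],
    [[0,0,0],0,1]
  ]
}}

```text
clock: 20.18
eef_pos: [521.4, 31.9, 217.2]
tcp_rot: [-3.139, -0.049, 0.004]
contact_force: [1.4, 0.5, -1.3]
opening: 1.0
```

>>> {"name": "step_arm", "arguments": {
  "commands": [
    [[15,0,0],0,1],
    [[15,0,0],0,1],
    [[10,0,-20],0,1],
    [[0,0,-40],0,1],
    [[0,0,-40],0,1],
    [[0,0,-30],-0.17,1],
    [[0,-5,-10],-0.18,1],
    [[0,0,0],-0.18,1],
    [[0,0,0],-0.18,1],
    [[0,0,0],-0.18,1],
    [[0,0,0],-0.18,1],
    [[0,0,0],-0.18,1],
    [[0,0,0],-0.18,1],
    [[0,0,0],-0.18,1],
    [[0,0,0],0,1]
  ]
}}

```text
clock: 22.05
eef_pos: [566.6, 36.3, 364.2]
tcp_rot: [3.101, 0.002, 1.665]
contact_force: [0.4, 0.2, -0.6]
opening: 1.0
```

```bash
python3 -c "
from h import *
plan(438,145,360,1.571)"
```

```text
t 22.05 pos [566.6  36.3 364.2] rot [3.101e+00 2.000e-03 1.665e+00] F [ 0.4  0.2 -0.6] op 1.0 shift [ 120.3 -117.8   -0.7] turn 0.094
```

>>> {"name": "step_arm", "arguments": {
  "commands": [
    [[0,0,0],0.094,1],
    [[0,0,0],0,1],
    [[27,-31,0],0,1],
    [[27,-31,0],0,1],
    [[27,-31,0],0,1],
    [[25,-28,0],0,1],
    [[0,0,0],0,1],
    [[0,0,0],0,1]
  ]
}}

```text
clock: 23.05
eef_pos: [446.5, 146.2, 360.0]
tcp_rot: [3.101, -0.003, 1.557]
contact_force: [0.4, 0.6, 0.2]
opening: 1.004
```

```bash
python3 -c "
from h import *
plan(438,145,215,1.571)
f=grab_frame('top');cv2.imwrite('pics/top_g.png',f);cv2.imwrite('pics/g.png',cv2.resize(f[160:270,180:310],(780,600)[:2],interpolation=2))
"
```

```text
t 23.05 pos [446.5 146.2 360. ] rot [ 3.101e+00 -3.000e-03  1.557e+00] F [0.4 0.6 0.2] op 1.0 shift [ -1.7 -14.4 144.5] turn -0.014
```

View pics/g.png

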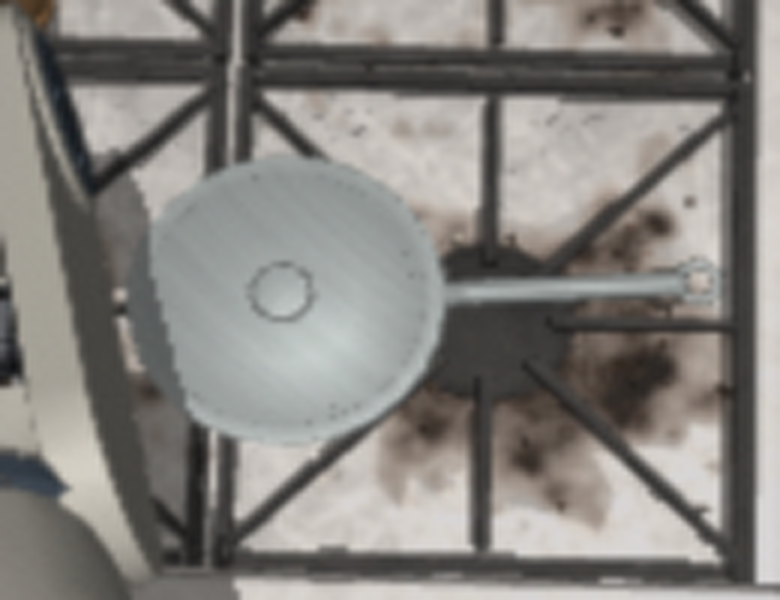

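Top view: the knob is at (281,291), the flange centre at about (287,298), the handle root at (447,293) and the eye at (699,282). The lid is on.

Run:
```python
from h import *
c=lambda x,y:(180+x/6,160+y/5.4545)
a=unproj(*c(460,293),55);b=unproj(*c(699,282),60)
d=(a-b)[:2];d/=np.linalg.norm(d);print(a,b,np.degrees(np.arctan2(*-d[::-1])),"pan",b[:2]+225*d)
print("knob",unproj(*c(281,291),114),"fl",unproj(*c(287,298),77),"burner",unproj(*c(487,322),0))
```

```text
[448.2 -65.2  55. ] [ 458.5 -198.7   60. ] -85.58816696061669 pan [441.19188776  25.63329947]
knob [439.7  31.  114. ] fl [439.8  30.1  77. ] burner [436.4 -82.    0. ]
```

>>> {"name": "step_arm", "arguments": {
  "commands": [
    [[0,-8,0],-0.014,1],
    [[0,0,50],0,1],
    [[0,0,50],0,1],
    [[0,0,40],0,1],
    [[0,0,0],0,1],
    [[0,0,0],0,1]
  ]
}}

```text
clock: 23.85
eef_pos: [447.0, 144.3, 218.5]
tcp_rot: [3.097, -0.003, 1.568]
contact_force: [0.9, -0.1, 0.5]
opening: 1.001
```

```bash
python3 -c "
from h import *
plan(439,130,215,1.571)"
```

```text
t 23.85 pos [447.  144.3 218.5] rot [ 3.097e+00 -3.000e-03  1.568e+00] F [ 0.9 -0.1  0.5] op 1.0 shift [-14.4  -8.1   3.1] turn -0.003
```

>>> {"name": "step_arm", "arguments": {
  "commands": [
    [[0,-8,2],0,1],
    [[0,-6,0],0,1],
    [[-8,0,0],0,1],
    [[-7,0,0],0,1],
    [[-4,0,0],0,1],
    [[-4,0,0],0,1],
    [[-4,0,0],0,1]
  ]
}}

```text
clock: 24.72
eef_pos: [433.4, 116.0, 219.7]
tcp_rot: [3.089, -0.006, 1.568]
contact_force: [2.0, 4.9, -0.5]
opening: 1.0
```

>>> {"name": "step_arm", "arguments": {
  "commands": [
    [[-4,0,0],0,1],
    [[-4,0,0],0,1],
    [[-4,0,0],0,1]
  ]
}}

```text
clock: 25.1
eef_pos: [434.1, 104.2, 219.7]
tcp_rot: [3.088, -0.008, 1.567]
contact_force: [-0.6, 6.0, 0.1]
opening: 1.004
```

>>> {"name": "step_arm", "arguments": {
  "commands": [
    [[-7,0,0],0,1],
    [[-7,0,0],0,1],
    [[-7,0,0],0,1],
    [[-7,0,0],0,1],
    [[-7,0,0],0,1],
    [[-7,0,0],0,1],
    [[-7,0,0],0,1],
    [[-7,0,0],0,1],
    [[-7,0,0],0,1],
    [[-7,0,0],0,1],
    [[-6,0,0],0,1],
    [[-4,0,0],0,1],
    [[0,0,0],0,1]
  ]
}}

```text
clock: 26.72
eef_pos: [435.3, 24.7, 219.6]
tcp_rot: [3.086, -0.016, 1.563]
contact_force: [0.4, 2.2, -0.3]
opening: 1.001
```

Run:
```python
from h import *
plan(439,8,215,1.571)
f=grab_frame("top");g=grab_frame("wrist");cv2.imwrite("pics/top_h.png",f);cv2.imwrite("pics/w_h.png",g)
# eye end / handle: bright rows per column right of pan
a=cv2.imread("pics/top_g.png")
G=cv2.cvtColor(f,cv2.COLOR_BGR2GRAY)
print(G[198:226,268:334:3])
```

```text
t 26.725 pos [435.3  24.7 219.6] rot [ 3.086 -0.016  1.563] F [ 0.4  2.2 -0.3] op 1.0 shift [-16.7   3.6   4.5] turn -0.008
[[149 149 162 161  89  65 122 124 185 186 199  99  61 207 191 156 163 164
  165 165 163 172]
 [151 149 158 146  63  93 110  83 164 201 197 100  61 209 191 155 161 162
  165 166 163 172]
 [153 150 154 141  58 126 106  54 147 203 195 100  63 210 190 152 161 161
  163 167 161 171]
 [154 150 152 158  60 119  89  54 137 202 196 100  63 210 192 150 158 161
  161 166 150 166]
 [157 152 150 163  79  96  86  66 142 207 200 103  62 210 192 148 158 162
  162 163 131 160]
 [157 155 150 162 113  79  89 106 159 209 204 103  62 210 194 147 159 164
  163 164 153 154]
 [161 156 151 156 116  76  88 141 177 205 209 103  63 207 193 148 158 165
  165 165 160 159]
 [161 158 151 153 131  69 101 157 183 201 212 104  63 209 193 148 158 165
  165 164 161 164]
 [159 159 155 137 149  59 103 161 182 196 213 101  61 208 194 148 159 166
  164 161 161 164]
 [162 162 155 150 162  74 105 163 178 193 213 103  63 207 191 149 161 166
  165 161 160 164]
 [168 161 155 152 165  95 112 159 169 189 212 
[... 928 characters left out ...]
1  83  62 209 164 151 163 162
  152 160 163 161]
 [183 170 162 155 170  67  62  65  63  64  74  65  61 209 164 151 162 163
  159 163 163 161]
 [184 173 162 156 171  52  45  52  55  60  69  50  61 206 162 153 162 163
  159 164 163 162]
 [185 173 162 155 172  89  70 107 103 126 149  68  62 204 162 156 164 163
  161 162 163 164]
 [185 172 162 155 174  97  77  97 105 141 161  80  63 206 161 158 164 162
  162 162 164 165]
 [186 173 163 154 174  96  69  71 105 144 162  84  63 207 160 157 164 162
  161 162 164 164]
 [186 174 162 160 163  82  58  57 110 146 158  89  64 206 162 159 162 160
  158 162 164 165]
 [186 174 162 163 138  63  46  47 102 152 158  90  64 205 160 155 161 158
  157 159 165 167]]
```

Run:
```python
from h import *
a=unproj(286,214,56);b=unproj(323.3,213.4,60)
d=(a-b)[:2];d/=np.linalg.norm(d);print(a,b,np.degrees(np.arctan2(*-d[::-1])),"pan",b[:2]+225*d)
print("flange right edge",unproj(281,213,77)+[0,88,0])
```

```text
[ 450.2 -163.8   56. ] [ 455.5 -288.8   60. ] -87.57211317108435 pan [445.96856377 -64.00197571]
flange right edge [450.5 -57.4  77. ]
```

>>> {"name": "step_arm", "arguments": {
  "commands": [
    [[-6,0,0],0,1],
    [[-6,0,0],0,1],
    [[-5,0,0],0,1],
    [[-3,0,0],0,1],
    [[0,0,0],0,1]
  ]
}}

```text
clock: 27.45
eef_pos: [435.4, 5.7, 219.6]
tcp_rot: [3.085, -0.018, 1.563]
contact_force: [0.0, 1.1, 0.1]
opening: 0.999
```

>>> {"name": "step_arm", "arguments": {
  "commands": [
    [[15,0,0],0,1],
    [[20,0,0],0,1],
    [[20,0,-20],0,1],
    [[0,0,-50],0,1],
    [[0,0,-50],0,1],
    [[50,0,-30],0,1],
    [[50,0,0],0,1],
    [[40,0,0],0,1],
    [[0,0,0],0,1],
    [[0,0,0],0,1]
  ]
}}

```text
clock: 28.7
eef_pos: [427.6, 202.0, 376.8]
tcp_rot: [3.087, -0.015, 1.563]
contact_force: [-0.7, -0.4, -0.2]
opening: 1.0
```

Run:
```python
from h import *
plan(439,8,215,1.571)
f=grab_frame("top");m=grab_frame("scene");cv2.imwrite("pics/top_i.png",f);cv2.imwrite("pics/scene_i.png",m)
cv2.imwrite("pics/i.png",np.vstack([cv2.resize(f[175:247,210:338],(640,360),interpolation=2),cv2.resize(m[165:245,210:350],(640,366),interpolation=2)[:240]]))
```

```text
t 28.7 pos [427.6 202.  376.8] rot [ 3.087 -0.015  1.563] F [-0.7 -0.4 -0.2] op 1.0 shift [-196.2    4.3  159.5] turn -0.008
```

View pics/i.png

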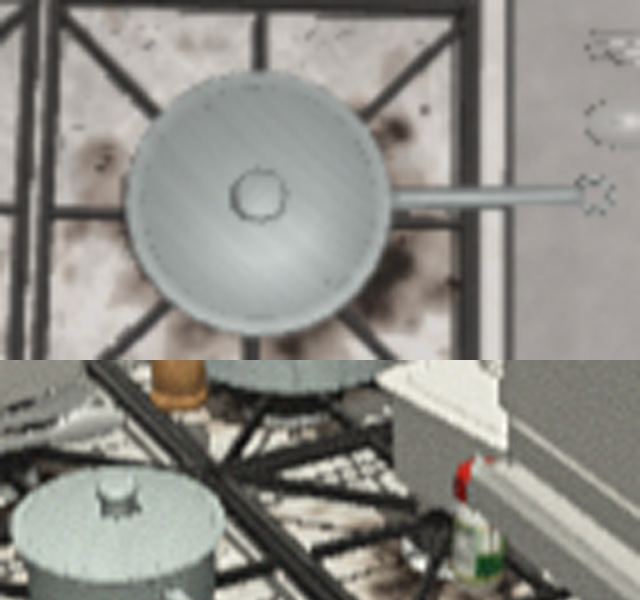

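The final view shows the lid flat, with its outline at 126–391 × 70–334 and the knob at (259,195). The handle runs from (400,200) to the eye at (598,195).

Run:
```python
from h import *
c=lambda x,y:(210+x/5,175+y/5)
a=unproj(*c(400,200),55);b=unproj(*c(598,195),60)
d=(a-b)[:2];d/=np.linalg.norm(d);print(a,b,np.degrees(np.arctan2(*-d[::-1])),"pan",b[:2]+225*d)
print("knob",unproj(*c(259,195),114),"fl",unproj(*c(258.5,202),77))
# burner check: grate bars vertical x~260 top / 251 bottom; horizontal left y~213, right y~223
print("burner",unproj(*c(255.5,218),0))
```

```text
[ 447.3 -177.4   55. ] [ 454.2 -310.    60. ] -87.02123207352716 pan [442.50767454 -85.30400643]
knob [441.  -81.1 114. ] fl [440.6 -81.8  77. ]
burner [438.  -81.7   0. ]
```

```bash
python3 -c "
from rig import *
sign_off()"
```

```text
the job is handed in; nothing more can be done
```

The pan is over the right front burner with its lid on and its handle pointing right. I handed the job in at about 29 s of the 64 s allowed. `sign_off` gives no verdict, so these are my own camera measurements.

- **What I did:** I nudged the lid home with shut fingertips and swung the handle round by pushing on its side. I then slid the pan with open fingers against the rim, first towards the robot and then to the right.
- **Position:** the lid and knob put the centre at about (441, -82) mm, and the handle gives about (442, -85). The burner is at (438, -82), so the pan is about 3–6 mm off (limit 20 mm).
- **Handle:** it is about 3° off the line of the hob's front edge (limit 15°).
- **Lid:** it looks flat and seated. I first judged it home because the knob moved about 4–5 mm to the right. The fingertips then passed over its edge at about 80 mm without contact. I didn't measure its height directly.
- **Forces:** the readings at the end of each move never showed more than about 6 N. The wrist force also returned to zero once the arm was clear.
- **Bystanders:** the mill and jar look unmoved in the last view. I didn't measure the other things again, but nothing showed contact with them.
- **Disagreements:** the two ways of finding the pan's centre differed by about 4 mm, which I put down to reading error. The arm also drifted a few mm and up to 3° of tilt between moves, including an unexplained 8 mm rise during the first lid push, and I corrected the position as I went.

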